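# Scan a jar at the bench scanner

## Task

Book the small brown jar into stock: set it down upright in the middle of the scanner stand's round pad, in front of the scanner's window, and let go of it. Only then squeeze the scanner's trigger fully home against its handle, keep it there for about a second and release it so that it springs right back. Leave the jar standing on the pad, and do not push the other things on the desk about or knock anything over.

Things in the scene. Friction and masses are not known exactly. Their poses are not given: they have to be found in the camera images.
- scanner: Scanner stand, fixed: white base 235 x 90 x 10 mm with a round black pad at one end and a grey pistol-shaped scanner clamped upside down at the other, handle up. Origin: centre of the underside. -x is where the scanner looks (handle to pad; about world -y, up to 0.4 rad off), z up. Head: x 0 (window) to 116 mm, up to 60 mm wide, z 22 to 72 mm. Handle: x 55 to 82 mm, 28 mm wide, top at 165 mm.
- pad_centre (a point): Centre of the top face of the round black rubber pad (80 mm in diameter, its top 14 mm above the desk), at (-70, 0, 14) mm in the stand's frame. Axes as the stand's.
- squeeze_centre (a point): At (61.7, 0, 135) mm in the stand's frame, half-way between the handle's back and the front of the fully squeezed trigger; axes as the stand's, squeeze along x. At this height the two together span about 53 mm along x at rest (29 to 82 mm) and 40.5 mm with the trigger home (41.5 to 82 mm). Nothing stands beside them above the head.
- trigger_tip (a point): Upper end of the trigger: a black lever 73 mm long, 18 mm wide, 9 mm thick, standing on the pad's side of the handle. It is hinged at its foot on the head, at (46, 0, 73) mm in the stand's frame. At rest it leans 0.2 rad away from the handle, its tip about 145 mm above the desk.
- trigger (a joint): Angle of the trigger: 0 at rest, 0.2 rad fully squeezed (then it is upright, 4 mm before the handle, at its stop). A spring brings it back; at its tip it takes about 2.5 N to start and 6 N to hold it fully home.
- jar_centre (a point): Centre, half-way up, of the jar to be scanned: a loose, round brown jar with a white ribbed cap, 48 mm in diameter (its cap 46 mm), 84 mm high, about 0.1 kg, standing upright on the desk. z up; its turn about z does not matter.
- polish: Bystander: small square pink nail-polish bottle with a white cap, 26 x 26 x 76 mm, loose, on the robot's side of the jar. Origin: centre of its underside. Not to be moved.
- timer: Bystander: round white dial timer, 62 mm in diameter, 44 mm high, loose, beyond the pad end of the stand. Origin: centre of its underside. Not to be moved.
Not all that is in view belongs to the job. Leave any blue, orange or red look-alike of the part that bears jar_centre alone.

How it is judged:
By the outcome, as a careful person would: the job done as asked, in the order asked, and still so for the second after the job is handed in, with the robot touching nothing.
It also fails if it takes over 43 s, if anything falls off the work surface, if the arm or the gripper's body presses on something with over 40 N, if the wrist force passes 120 N, or if a joint passes its speed limit or range.

## Robot

A 6-joint arm with a two-finger parallel gripper is mounted at the origin on the work surface; the furniture and walls round the work are solid. World frame = base frame: x ahead of the robot, y to its left, z up, the work surface at z = 0. Lengths are in m, angles in rad, forces in N, time in s.
With the tool pointing down it reaches from about 0.3 to 0.85 m from the base axis. Payload 4.2 kg.
Tool frame: the origin (TCP) lies at the very end of the fingers, on their centre line; the grasp point (between the pads) lies 19 mm behind it (ctrl.hold_point_z is the distance from the TCP to the grasp point, in m); y points along the fingers, z is the direction in which the jaws open and shut, and the axes are right-handed (so a half turn about y gives the same grasp; the last joint's range is limited). The gripper opens to 91 mm and grips with 3 to 60 N. Pads are 32 mm wide; open, the fingers measure 118 mm over their backs; the gripper's body (76 mm by 178 mm) begins 60 mm behind the grasp point.
Start: joints at [-1.248, 0.32, 1.565, -0, 1.257, -0.02], TCP at [0.193, -0.542, 0.214] pointing down, gripper open.
Joint ranges: [-3.11, 3.11], [-0.84, 2.01], [0.21, 2.61], [-1.34, 4.49], [0.05, 2.63], [-2.56, 2.56]. Speed limits (rad/s): [2.57, 2.57, 3.14, 3.14, 3.14, 3.14].

## Interface

Orientations are given as a rotation vector (axis times angle).
In Python, from station import monitor, vision, workorder, ctrl gives the robot as it stands. The module is installed in compiled form; this text tells all that it offers.
- The arm moves only by the tool servo_tool, never from a script. Its argument "commands" is a list of rows, each a list of 6 numbers: the shift along the tool's x, y, z in m, then the turn, a rotation vector about the tool's x, y, z in degrees. A call has 1 to 8 rows; each row shifts and turns the pose as measured when the row begins, along the tool's axes as they then stand; what a row does not reach is not made up. A row lasts 1/8 s, in which the tool goes at most 62.5 mm and 10.7 degrees, less where a joint would pass 70% of its speed; a pose out of reach is approached as far as the arm can. A call is refused whole if a number of a shift passes 0.0625 or a number of a turn 10.7, either way. A call with a gripper value outside its range is refused whole. "fingers" is the opening, from 0 (shut) to 1 (fully open), set as the call begins (left out, the last holds). The fingers move at their own pace and stop on an object; "force" is the grip in N (left out, the last holds). Time passes only in rows, so rows that do not move let the fingers close. It gives the time, the measured TCP pose, the force and the opening at its end, in the units of the state.
- monitor.read_state(): the state, without advancing time (a new reading comes with each control period).
- vision.read_camera(name): name is "scene" or "top"; returns (picture, depth): 480x640x3 uint8, blue, green, red; 480x640 float32, m along the optical axis (not along the pixel's ray), 0 where there is no reading.
- vision.camera_info(name): a dict with "vfov" (degrees; the focal length in pixels is half the picture's height over the tangent of half this angle, whatever the lens; pixels are square), "cx", "cy" (the principal point, pixels), "R" (3x3) and "t" (3): a world point X has camera coordinates R X + t. Camera axes: x right, y down, z forward; pixel columns grow to the right and rows downward; lengths in m; the calibration is good to about 2 mm. A picture is of the moment at which its call begins. camera_info takes no time and is no camera call.
- workorder.finish_job(): hands the job in, once; it reports no verdict.
Trained networks look in the newest picture that a camera, given by its name, has taken for a name from the list of things; names that differ only in an ending like _2 or _b are one class to them, and where a whole thing is asked for, a point or a joint stands for the part that bears it (a point fixed in the world has none). Each returns a list of dicts, best first, with "p" (0 to 1); they miss things now and then, are a little off and sometimes report something else, mostly with a low value. They report only what shows in the picture. A call takes as long as a camera call. They do not tell look-alikes from the thing itself.
- vision.spot_in(camera, name): "centre" ([column, row] in pixels, amid what is visible of it).
- vision.regions_of(camera, name): "mask" (480x640 bool, what is visible of it) and "centre" ([column, row] in pixels, amid what is visible of it).
- vision.landmark_of(camera, name): "centre" ([column, row] in pixels: a listed point, or the origin of a listed thing).
The state is a dict: "t": time; "joints": joint angles; "qvel": joint speeds; "joint_efforts": joint torques, N m; "eef_pos": TCP position; "eef_rot": TCP orientation; "wrist_force": force on the tool from outside, world axes, zero at the start; "torque": the same for the moment, N m; "grip_width": finger opening in m.
Only numpy, scipy, OpenCV 4.12 (cv2) and the standard library are available. Lean on these libraries where they do the work, as an engineer would, in place of code of your own. Each camera call takes 0.05 s, during which the arm holds its last target.

## Working session

There is one attempt and no reset: what is moved stays moved. The work goes in short steps, Python scripts to look and compute and a tool call to move; the robot and the scene stay as the last step left them, time stands still between calls to the robot, and variables do not carry over. Pictures are saved under pics/ and viewed, and the job is handed in when it is done.

Besides the shell and the picture viewer there is one more tool, called after "Request:" as a command line: name --pt "numbers of a row" for each row, then --argument value for the rest. servo_tool: Moves the arm, as the interface text tells. Its arguments: {"type":"object","properties":{"commands":{"type":"array"},"fingers":{"type":"number"},"force":{"type":"number"}},"required":["commands"]}

```bash
mkdir -p pics; cat > h.py <<'E'
import numpy as np, cv2
from station import monitor, vision, workorder, ctrl
from scipy.spatial.transform import Rotation as Ro
def K(n):
    c=vision.camera_info(n); f=240/np.tan(np.radians(c['vfov'])/2); return f,c['cx'],c['cy'],np.array(c['R']),np.array(c['t'])
def ray(n,uv):
    f,cx,cy,R,t=K(n); d=R.T@np.array([(uv[0]-cx)/f,(uv[1]-cy)/f,1]); return -R.T@t,d
def atz(n,uv,z):
    o,d=ray(n,uv); return o+d*(z-o[2])/d[2]
def proj(n,X):
    f,cx,cy,R,t=K(n); c=R@np.array(X)+t; return np.array([cx+f*c[0]/c[2],cy+f*c[1]/c[2]])
def cloud(n,D):
    f,cx,cy,R,t=K(n); v,u=np.mgrid[:480,:640]; P=np.stack([(u-cx)/f*D,(v-cy)/f*D,D],-1); return (P-t)@R
E
python3 - <<'E'
from h import *
s=monitor.read_state(); print(s)
print(ctrl.hold_point_z, Ro.from_rotvec(s['eef_rot']).as_matrix().round(3))
for n in('scene','top'):
    p,d=vision.read_camera(n); cv2.imwrite(f'pics/{n}0.png',p); np.save(f'{n}0.npy',d); print(n,vision.camera_info(n))
    for k in('scanner','pad_centre','squeeze_centre','trigger_tip','jar_centre','polish','timer'):
        for q in vision.landmark_of(n,k)[:4]: print(k,np.round(q['centre'],1),round(q['p'],2))
print(monitor.read_state()['t'])
E
```

```text
{'t': 0.0, 'joints': array([-1.24798233e+00,  3.20279080e-01,  1.56568368e+00, -3.92515426e-07,
        1.25737977e+00, -1.99817608e-02]), 'qvel': array([ 0.0018243 ,  0.00074181,  0.00083873, -0.00099001,  0.00065181,
        0.00028438]), 'joint_efforts': array([-6.01507036e-04, -4.12456083e+01, -2.31970614e+01,  7.27649429e-02,
        4.57339932e-02, -1.36368026e-04]), 'eef_pos': array([ 0.19311986, -0.54106223,  0.21312584]), 'eef_rot': array([-0.35259056,  2.03717128, -2.03359813]), 'wrist_force': array([-0.53933568,  0.24388156, -0.08355317]), 'torque': array([0.03878887, 0.02161663, 0.01388835]), 'grip_width': 0.09144617416238998}
0.0188 [[-0.942 -0.001  0.336]
 [-0.336  0.002 -0.942]
 [-0.    -1.    -0.002]]
scene {'vfov': 49.90886321879523, 'cx': 323.28622355415655, 'cy': 242.09433109367356, 'R': array([[-0.56720241, -0.8235574 , -0.00588449],
       [-0.5750491 ,  0.40114388, -0.71302323],
       [ 0.58957608, -0.40104463, -0.70111572]]), 't': array([0.47617379, 0.21697774, 0.77573791])}
scanner [266.  266.5] 0.61
pad_centre [292.4 245.9] 0.9
squeeze_centre [221.5 227.1] 0.77
trigger_tip [239.1 220. ] 0.67
jar_centre [280.8 306.1] 0.93
jar_centre [363.2 257.4] 0.82
jar_centre [310.3 345.3] 0.67
jar_centre [343.9 299.2] 0.61
polish [382.5 335.3] 0.62
timer [370.3 215.4] 0.92
top {'vfov': 52.644925605926616, 'cx': 315.86981429993006, 'cy': 241.2785864658822, 'R': array([[-0.0035813 , -0.9999455 , -0.00980648],
       [-0.99891092,  0.00403346, -0.04648342],
       [ 0.04652044,  0.00962933, -0.99887092]]), 't': array([0.2798294 , 0.41824943, 0.96769059])}
scanner [277.8 187.3] 0.91
pad_centre [313.3 182.2] 0.9
squeeze_centre [241.4 174.5] 0.83
trigger_tip [256.  172.6] 0.53
jar_centre [310.4 268.9] 0.93
jar_centre [266.5 292.7] 0.73
jar_centre [353.2 241.7] 0.69
jar_centre [259.8 249.6] 0.56
polish [325.1 305. ] 0.46
timer [402.  184.5] 0.72
0.8
```

View pics/scene0.png

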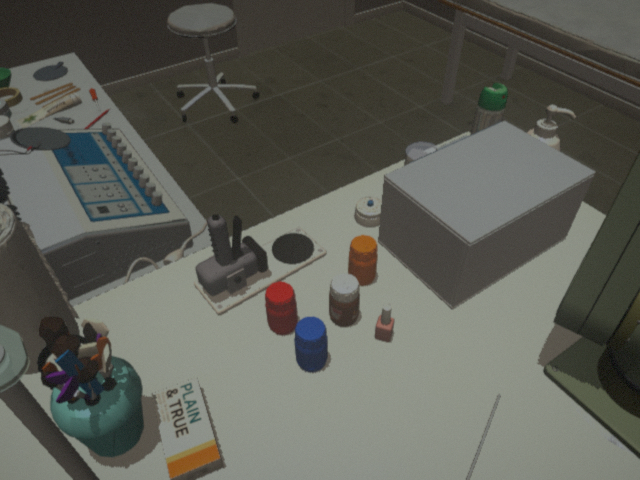

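View pics/top0.png

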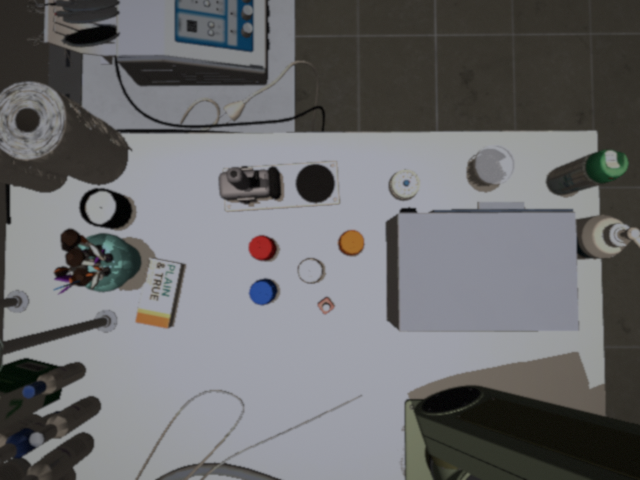

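```bash
python3 - <<'E'
from h import *
for n in('scene','top'):
    p=cv2.imread(f'pics/{n}0.png'); c=p[200:400,220:420] if n=='scene' else p[140:340,220:420]
    cv2.imwrite(f'pics/{n}0c.png',cv2.resize(c,(600,600),interpolation=cv2.INTER_CUBIC))
for n,l in(('scene',[(280.8,306.1),(363.2,257.4),(310.3,345.3),(343.9,299.2)]),('top',[(310.4,268.9),(266.5,292.7),(353.2,241.7),(259.8,249.6)])):
    for q in l: print(n,q,atz(n,q,.042).round(4))
for k,z,a,b in(('pad',.014,(292.4,245.9),(313.3,182.2)),('sq',.135,(221.5,227.1),(241.4,174.5)),('tip',.145,(239.1,220),(256,172.6)),('sc',0,(266,266.5),(277.8,187.3)),('pol',0,(382.5,335.3),(325.1,305)),('tim',0,(370.3,215.4),(402,184.5))):
    print(k,atz('scene',a,z).round(4),atz('top',b,z).round(4))
E
```

```text
scene (280.8, 306.1) [0.4096 0.3794 0.042 ]
scene (363.2, 257.4) [0.4198 0.203  0.042 ]
scene (310.3, 345.3) [0.3195 0.3817 0.042 ]
scene (343.9, 299.2) [0.3628 0.287  0.042 ]
top (310.4, 268.9) [0.364  0.2888 0.042 ]
top (266.5, 292.7) [0.3181 0.3744 0.042 ]
top (353.2, 241.7) [0.4168 0.2051 0.042 ]
top (259.8, 249.6) [0.402  0.3876 0.042 ]
pad [0.5405 0.2767 0.014 ] [0.5389 0.283  0.014 ]
sq [0.5364 0.4076 0.135 ] [0.5328 0.4089 0.135 ]
tip [0.5248 0.3804 0.145 ] [0.5342 0.3816 0.145 ]
sc [0.5349 0.3386 0.    ] [0.5311 0.3561 0.    ]
pol [0.2926 0.259  0.    ] [0.2904 0.2601 0.    ]
tim [0.5364 0.092  0.    ] [0.5355 0.1015 0.    ]
```

View pics/scene0c.png

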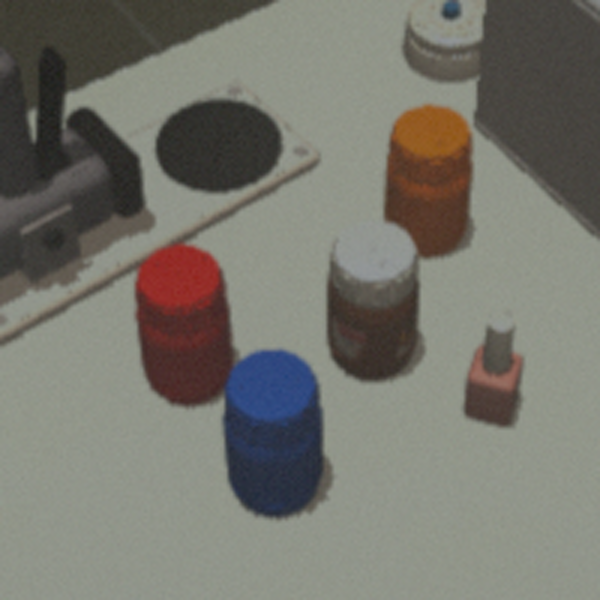

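View pics/top0c.png

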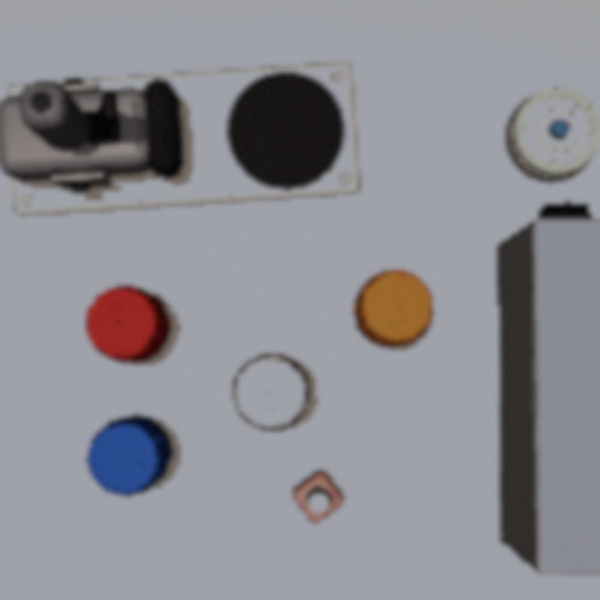

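```bash
python3 - <<'E'
from h import *
D=np.load('top0.npy'); W=cloud('top',D); p=cv2.imread('pics/top0.png')
def sel(c0,c1,r0,r1,z0,z1,n=W):
    S=n[r0:r1,c0:c1].reshape(-1,3); d=D[r0:r1,c0:c1].ravel(); return S[(d>0)&(S[:,2]>z0)&(S[:,2]<z1)]
for nm,b in dict(jar=(290,330,250,290,.075,.095),timer=(380,425,165,205,.02,.06),polish=(310,340,292,320,.03,.09),box=(385,585,205,335,.05,.5),head=(215,290,160,210,.06,.08),handle=(215,290,160,205,.155,.18),trig=(215,290,160,205,.1,.15)).items():
    S=sel(*b)
    if len(S): print(nm,len(S),S.min(0).round(3),S.max(0).round(3),'med',np.median(S,0).round(3), 'mid',((S.min(0)+S.max(0))/2).round(4))
# pad: dark blob
S=W[160:205,293:340].reshape(-1,3); g=p[160:205,293:340].max(-1).ravel(); m=(g<60); 
(c,r),rad=cv2.minEnclosingCircle(np.array([[u,v] for v in range(160,205) for u in range(293,340) if p[v,u].max()<60],np.float32)); print('pad',c,r,rad,atz('top',(c,r),.014),S[m].mean(0))
# desk
print('desk',sel(260,380,330,370,-.05,.05).mean(0))
# base corners guess: white base z ~.01
S=W[150:220,210:350]; d=D[150:220,210:350]; m=((S[...,2]>.0075)&(S[...,2]<.02)&(d>0)).astype(np.uint8); m=cv2.morphologyEx(m,cv2.MORPH_OPEN,np.ones((3,3)))
pts=S[m>0][:,:2].astype(np.float32); print(len(pts),cv2.minAreaRect(pts))
E
```

```text
jar 458 [0.34  0.268 0.075] [0.383 0.311 0.088] med [0.361 0.29  0.083] mid [0.3614 0.2897 0.0816]
timer 660 [0.504 0.073 0.02 ] [0.56  0.129 0.045] med [0.531 0.102 0.032] mid [0.5321 0.101  0.0324]
polish 173 [0.276 0.245 0.031] [0.307 0.276 0.076] med [0.293 0.261 0.037] mid [0.2915 0.2606 0.0539]
box 23384 [ 0.26  -0.238  0.05 ] [0.477 0.139 0.175] med [ 0.364 -0.007  0.169] mid [ 0.3684 -0.0491  0.1126]
head 1214 [0.497 0.348 0.06 ] [0.561 0.466 0.08 ] med [0.522 0.396 0.068] mid [0.5287 0.4073 0.0698]
handle 211 [0.514 0.406 0.155] [0.542 0.432 0.171] med [0.527 0.417 0.162] mid [0.5282 0.4187 0.1629]
trig 185 [0.514 0.378 0.1  ] [0.541 0.428 0.15 ] med [0.523 0.405 0.132] mid [0.5275 0.4033 0.125 ]
pad 314.9767150878906 183.0412139892578 18.648193359375 [0.53712311 0.27959045 0.014     ] [0.53706998 0.27974744 0.01473352]
desk [ 0.20082761  0.27183678 -0.00116543]
1998 ((0.5329607725143433, 0.3502274751663208), (0.08747634291648865, 0.2298584133386612), 3.8030481338500977)
```

The scene picture shows four look-alike jars: brown with a white cap at (344,299), red (281,307), blue (311,345) and orange (363,258). The same brown jar is at (310,270) in the top view. It's the only brown one with a white ribbed cap, and the enlarged crop confirms it. By depth it stands at (0.362, 0.290) with its top at 84 mm, which fits. The pad is at (0.537, 0.280).

```bash
cat > plan.py <<'E'
import sys
from h import *
def Rd(psi):
    c,s=np.cos(psi),np.sin(psi); return np.array([[s,0,c],[-c,0,s],[0,-1,0]])
def plan(wps,step=.05,tstep=9,show=True):
    """wps: list of (x,y,z,yaw_deg)"""
    s=monitor.read_state(); p=s['eef_pos'].copy(); R=Ro.from_rotvec(s['eef_rot']).as_matrix()
    rows=[]
    for w in wps:
        t=np.array(w[:3]); Rt=Rd(np.radians(w[3]))
        rv=Ro.from_matrix(R.T@Rt).as_rotvec(degrees=True)
        n=max(1,int(np.ceil(max(np.linalg.norm(t-p)/step,np.linalg.norm(rv)/tstep))))
        p0,R0=p.copy(),R.copy()
        for i in range(1,n+1):
            pt=p0+(t-p0)*i/n; Rn=R0@Ro.from_rotvec(rv*i/n,degrees=True).as_matrix()
            a=R.T@(pt-p); b=Ro.from_matrix(R.T@Rn).as_rotvec(degrees=True)
            rows.append([*a.round(4),*b.round(1)]); p,R=pt,Rn
    for i in range(0,len(rows),8): print([[float(x) for x in r] for r in rows[i:i+8]])
if __name__=='__main__':
    s=monitor.read_state(); R=Ro.from_rotvec(s['eef_rot']).as_matrix()
    print('t',s['t'],s['eef_pos'].round(4),'yaw',np.degrees(np.arctan2(R[1,2],R[0,2])).round(1),'tilt',np.degrees(np.arccos(-R[2,1])).round(2),'w',round(s['grip_width'],4),'F',s['wrist_force'].round(1),'q',s['joints'].round(2))
    if len(sys.argv)>1: plan(eval(sys.argv[1]),*[float(x) for x in sys.argv[2:]])
E
python3 plan.py '[(.22,-.52,.33,-70),(.45,-.22,.33,-50),(.48,.1,.33,-30),(.362,.29,.22,-17)]' .055
```

```text
t 0.8 [ 0.1933 -0.5416  0.214 ] yaw -70.4 tilt 0.01 w 0.091 F [0.2 0.3 0.6] q [-1.25  0.32  1.56  0.    1.26 -0.02]
[[-0.0108, -0.0387, -0.0038, -0.0, -0.1, -0.0], [-0.0108, -0.0387, -0.0038, -0.0, -0.1, -0.0], [-0.0108, -0.0387, -0.0037, -0.0, -0.1, -0.0], [-0.0455, 0.0, -0.029, 0.0, -2.9, -0.0], [-0.0469, 0.0, -0.0267, 0.0, -2.9, -0.0], [-0.0482, 0.0, -0.0244, 0.0, -2.9, -0.0], [-0.0494, 0.0, -0.0219, 0.0, -2.9, -0.0], [-0.0504, 0.0, -0.0194, 0.0, -2.9, -0.0]]
[[-0.0513, 0.0, -0.0169, 0.0, -2.9, -0.0], [-0.0521, 0.0, -0.0143, 0.0, -2.9, -0.0], [-0.0381, 0.0, -0.0376, -0.0, -3.3, -0.0], [-0.0402, 0.0, -0.0354, -0.0, -3.3, -0.0], [-0.0422, 0.0, -0.033, -0.0, -3.3, -0.0], [-0.0441, 0.0, -0.0305, -0.0, -3.3, -0.0], [-0.0458, 0.0, -0.0278, -0.0, -3.3, -0.0], [-0.0473, 0.0, -0.0251, -0.0, -3.3, -0.0]]
[[-0.0211, 0.022, -0.0394, -0.0, -2.6, -0.0], [-0.0229, 0.022, -0.0384, -0.0, -2.6, -0.0], [-0.0246, 0.022, -0.0374, -0.0, -2.6, -0.0], [-0.0263, 0.022, -0.0362, -0.0, -2.6, -0.0], [-0.0279, 0.022, -0.035, -0.0, -2.6, -0.0]]
```

Request:
servo_tool --pt "-0.011 -0.039 -0.004 0 0 0" --pt "-0.011 -0.039 -0.004 0 0 0" --pt "-0.011 -0.039 -0.004 0 0 0" --pt "-0.0455 0 -0.029 0 -3 0" --pt "-0.047 0 -0.027 0 -3 0" --pt "-0.048 0 -0.024 0 -3 0" --pt "-0.049 0 -0.022 0 -3 0" --pt "-0.05 0 -0.019 0 -3 0" --fingers 0.85 --force 15

```text
t: 1.8
eef_pos: [0.388, -0.302, 0.3348]
eef_rot: [-0.583, 1.874, -1.877]
wrist_force: [0.7, -0.8, 1.0]
grip_width: 0.0776
```

```bash
python3 plan.py '[(.45,-.22,.33,-50),(.48,.1,.33,-30),(.362,.29,.22,-17)]' .055
```

```text
t 1.8 [ 0.388  -0.302   0.3348] yaw -55.3 tilt 0.16 w 0.0776 F [ 0.7 -0.8  1. ] q [-0.69  0.13  1.52  0.    1.49  0.28]
[[-0.0488, 0.0024, -0.0161, -0.1, -2.7, -0.0], [-0.0495, 0.0024, -0.0138, -0.1, -2.7, -0.0], [-0.0381, -0.0, -0.0376, 0.0, -3.3, 0.0], [-0.0402, -0.0, -0.0354, 0.0, -3.3, 0.0], [-0.0422, -0.0, -0.033, 0.0, -3.3, 0.0], [-0.0441, -0.0, -0.0305, 0.0, -3.3, 0.0], [-0.0458, -0.0, -0.0278, 0.0, -3.3, 0.0], [-0.0473, -0.0, -0.0251, 0.0, -3.3, 0.0]]
[[-0.0211, 0.022, -0.0394, 0.0, -2.6, 0.0], [-0.0229, 0.022, -0.0384, 0.0, -2.6, 0.0], [-0.0246, 0.022, -0.0374, 0.0, -2.6, 0.0], [-0.0263, 0.022, -0.0362, 0.0, -2.6, 0.0], [-0.0279, 0.022, -0.035, 0.0, -2.6, 0.0]]
```

Request:
servo_tool --pt "-0.049 0.002 -0.016 0 -2.7 0" --pt "-0.0495 0.002 -0.014 0 -2.7 0" --pt "-0.038 0 -0.0375 0 -3.3 0" --pt "-0.04 0 -0.0355 0 -3.3 0" --pt "-0.042 0 -0.033 0 -3.3 0" --pt "-0.044 0 -0.0305 0 -3.3 0" --pt "-0.046 0 -0.028 0 -3.3 0" --pt "-0.047 0 -0.025 0 -3.3 0"

```text
t: 2.8
eef_pos: [0.4802, 0.1133, 0.3309]
eef_rot: [-0.917, 1.569, -1.578]
wrist_force: [-0.4, -1.0, -0.1]
grip_width: 0.0775
```

```bash
python3 plan.py '[(.362,.29,.2,-17)]' .05
```

```text
t 2.8 [0.4802 0.1133 0.3309] yaw -29.3 tilt 0.42 w 0.0775 F [-0.4 -1.  -0.1] q [ 0.21  0.13  1.52 -0.    1.48  0.72]
[[-0.0192, 0.026, -0.0381, -0.1, -2.5, -0.0], [-0.0208, 0.026, -0.0372, -0.1, -2.5, -0.0], [-0.0224, 0.026, -0.0362, -0.1, -2.5, -0.0], [-0.0239, 0.0261, -0.0352, -0.1, -2.5, -0.0], [-0.0254, 0.0261, -0.0341, -0.1, -2.5, -0.0]]
```

Request:
servo_tool --pt "-0.019 0.026 -0.038 0 -2.5 0" --pt "-0.021 0.026 -0.037 0 -2.5 0" --pt "-0.0225 0.026 -0.036 0 -2.5 0" --pt "-0.024 0.026 -0.035 0 -2.5 0" --pt "-0.0255 0.026 -0.034 0 -2.5 0"

```text
t: 3.42
eef_pos: [0.3615, 0.2971, 0.1981]
eef_rot: [-1.047, 1.406, -1.418]
wrist_force: [0.7, 0.1, -0.4]
grip_width: 0.0774
```

```bash
python3 - <<'E'
from h import *
p,d=vision.read_camera('scene'); cv2.imwrite('pics/s1.png',p)
E
python3 plan.py '[(.362,.29,.105,-17),(.362,.29,.026,-17)]' .035
```

```text
t 3.475 [0.357  0.2991 0.1946] yaw -16.1 tilt 0.38 w 0.0779 F [-2.8  1.  -2.9] q [ 0.67  0.16  1.84 -0.    1.14  0.96]
[[0.0025, 0.0299, 0.0023, -0.1, 0.3, -0.1], [0.0025, 0.0299, 0.0023, -0.1, 0.3, -0.1], [0.0025, 0.0299, 0.0024, -0.1, 0.3, -0.1], [-0.0, 0.0263, 0.0, -0.0, 0.0, 0.0], [-0.0, 0.0263, 0.0, -0.0, 0.0, 0.0], [-0.0, 0.0263, 0.0, -0.0, -0.0, 0.0]]
```

View pics/s1.png

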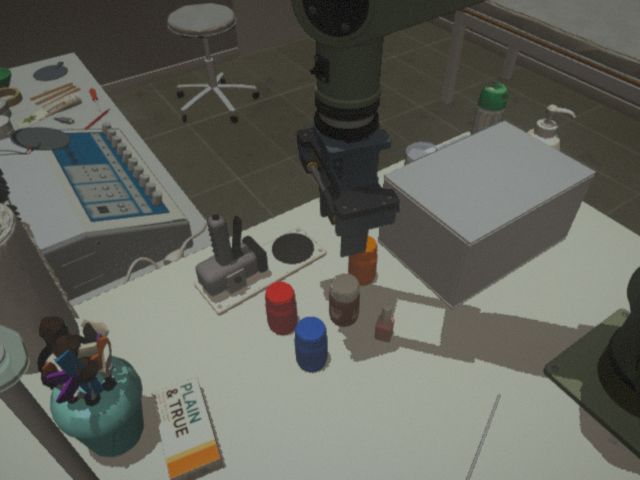

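The gripper is above the jar at about (350,240) and nothing has moved: jar (344,299), polish (385,325).

Request:
servo_tool --pt "0.003 0.03 0.003 0 0.3 0" --pt "0.003 0.03 0.002 0 0.3 0" --pt "0.002 0.028 0.002 0 0.3 0" --pt "0 0 0 0 0 0"

```text
t: 3.98
eef_pos: [0.3613, 0.2909, 0.1047]
eef_rot: [-1.05, 1.417, -1.422]
wrist_force: [0.9, -0.1, 0.0]
grip_width: 0.0777
```

```bash
python3 plan.py '[(.362,.29,.026,-17)]' .03
```

```text
t 3.975 [0.3613 0.2909 0.1047] yaw -16.7 tilt 0.41 w 0.0777 F [ 0.9 -0.1  0. ] q [ 0.66  0.25  1.98 -0.    0.91  0.95]
[[0.0003, 0.0262, 0.0002, -0.1, 0.1, -0.1], [0.0003, 0.0262, 0.0002, -0.1, 0.1, -0.1], [0.0003, 0.0262, 0.0003, -0.1, 0.1, -0.1]]
```

Request:
servo_tool --pt "0.0005 0.026 0.0005 -0.1 0.1 -0.1" --pt "0 0.026 0 -0.1 0 -0.1" --pt "0 0.024 0 -0.1 0 -0.1" --pt "0 0.001 0 0 0 0"

```text
t: 4.47
eef_pos: [0.3669, 0.2937, 0.0315]
eef_rot: [-1.044, 1.419, -1.421]
wrist_force: [-0.0, 0.0, -0.1]
grip_width: 0.0773
```

Request:
servo_tool --pt "0 0 0 0 0 0" --pt "0 0 0 0 0 0" --pt "0 0 0 0 0 0" --pt "0 0 0 0 0 0" --pt "0 0 0 0 0 0" --fingers 0.4

```text
t: 5.1
eef_pos: [0.3692, 0.2955, 0.0356]
eef_rot: [-1.036, 1.417, -1.419]
wrist_force: [1.3, -0.3, -0.3]
grip_width: 0.0462
```

```bash
python3 plan.py
```

```text
t 5.1 [0.3692 0.2955 0.0356] yaw -16.9 tilt 1.06 w 0.0462 F [ 1.3 -0.3 -0.3] q [ 0.65  0.35  2.05 -0.    0.72  0.95]
```

Request:
servo_tool --pt "0 -0.02 0 0 0 0" --pt "0 -0.03 0 0 0 0" --pt "0 -0.03 0 0 0 0" --pt "0 0 0 0 0 0"

```text
t: 5.6
eef_pos: [0.3673, 0.2942, 0.1167]
eef_rot: [-1.038, 1.418, -1.42]
wrist_force: [0.6, -0.1, -1.0]
grip_width: 0.0463
```

```bash
python3 - <<'E'
from h import *
for n in ('scene','top'):
    p,d=vision.read_camera(n); cv2.imwrite(f'pics/{n}2.png',p); np.save(f'{n}2.npy',d)
    if n=='scene': print([ (q['centre'],q['p']) for q in vision.landmark_of('scene','jar_centre')])
a=cv2.imread('pics/scene2.png')[150:400,220:420]; cv2.imwrite('pics/s2c.png',cv2.resize(a,(480,600)))
E
python3 plan.py
```

```text
[([279.0, 307.7], 0.97), ([365.0, 258.3], 0.72), ([342.6, 264.3], 0.56), ([310.9, 342.8], 0.56)]
t 5.75 [0.3654 0.2927 0.1139] yaw -16.9 tilt 0.51 w 0.0465 F [ 0.7 -0.  -0.4] q [ 0.65  0.24  1.96 -0.    0.93  0.95]
```

View pics/s2c.png

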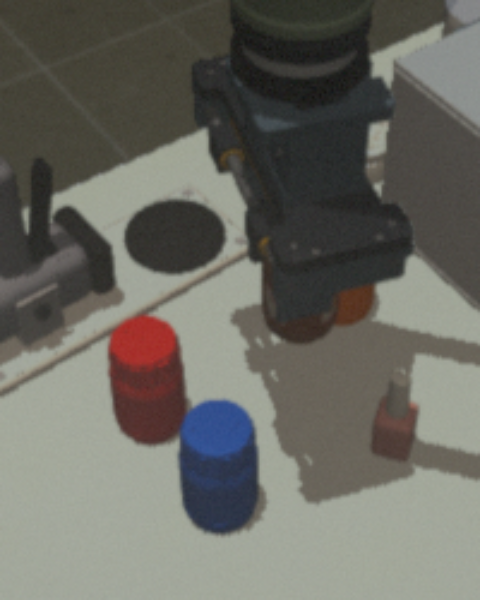

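The jar is lifted, seen at (342,264), and the polish, red and blue jars are unmoved. The jar sits about 7 mm off-centre along the pads, so I'll allow for that and check over the pad.

```bash
python3 plan.py '[(.38,.291,.135,-17),(.5366,.2873,.12,3.6)]' .035
```

```text
t 5.75 [0.3654 0.2927 0.1139] yaw -16.9 tilt 0.51 w 0.0465 F [ 0.7 -0.  -0.4] q [ 0.65  0.24  1.96 -0.    0.93  0.95]
[[-0.0028, -0.021, 0.0146, -0.4, 0.1, -0.4], [-0.0084, 0.003, 0.0302, 0.0, -4.1, 0.0], [-0.0063, 0.003, 0.0307, 0.0, -4.1, 0.0], [-0.004, 0.003, 0.0311, 0.0, -4.1, 0.0], [-0.0018, 0.003, 0.0313, 0.0, -4.1, 0.0], [0.0005, 0.003, 0.0313, 0.0, -4.1, 0.0]]
```

Request:
servo_tool --pt "-0.003 -0.021 0.0145 -0.4 0 -0.4" --pt "-0.0085 0.003 0.03 0 -4.1 0" --pt "-0.0065 0.003 0.031 0 -4.1 0" --pt "-0.004 0.003 0.031 0 -4.1 0" --pt "-0.002 0.003 0.031 0 -4.1 0" --pt "0.0005 0.003 0.031 0 -4.1 0" --pt "0 0 0 0 0 0" --pt "0 0 0 0 0 0"

```text
t: 6.75
eef_pos: [0.5338, 0.2848, 0.1039]
eef_rot: [-1.272, 1.165, -1.151]
wrist_force: [-0.3, -0.5, -0.1]
grip_width: 0.0467
```

```bash
python3 - <<'E'
from h import *
for n in ('scene','top'):
    p,d=vision.read_camera(n); cv2.imwrite(f'pics/{n}3.png',p); np.save(f'{n}3.npy',d)
a=cv2.imread('pics/scene3.png')[100:300,200:400]; cv2.imwrite('pics/s3c.png',cv2.resize(a,(600,600),interpolation=cv2.INTER_CUBIC))
E
python3 plan.py '[(.5366,.2873,.11,3.6)]'
```

```text
t 6.85 [0.5338 0.285  0.1045] yaw 4.3 tilt 1.54 w 0.0464 F [ 0.9  0.1 -0. ] q [ 0.47  0.46  1.63 -0.    1.08  0.4 ]
[[-0.0021, -0.0056, 0.0028, 1.4, 0.8, 0.7]]
```

View pics/s3c.png

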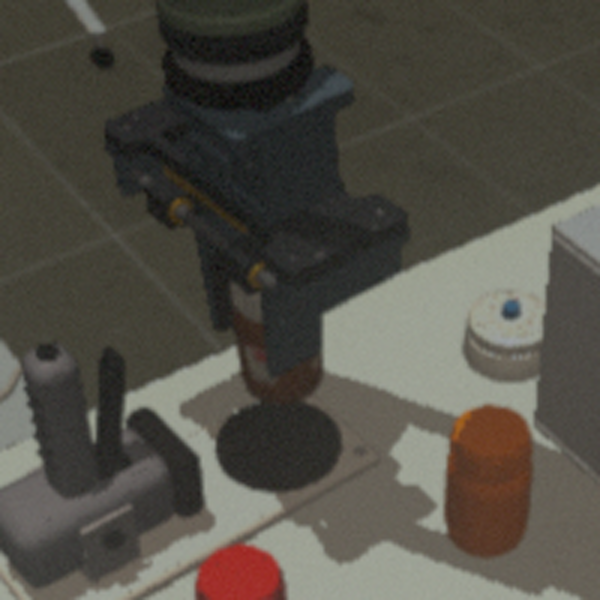

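The jar hangs over the pad, its lower end at about (294,233) and the pad at (293,248). Next I'll fit its axis from the depth points.

```bash
python3 - <<'E'
from h import *
from scipy.optimize import least_squares
D=np.load('scene3.npy'); W=cloud('scene',D); p=cv2.imread('pics/scene3.png').astype(int)
hsv=cv2.cvtColor(p.astype(np.uint8),cv2.COLOR_BGR2HSV)
m=np.zeros((480,640),bool); m[190:245,270:315]=1
m&=(D>0)&(W[...,2]>.04)&(W[...,2]<.16)&(np.hypot(W[...,0]-.5338,W[...,1]-.278)<.045)
brown=(p[...,2]-p[...,0]>18)&m
S=W[brown]; print(m.sum(),len(S),S.min(0).round(3),S.max(0).round(3))
f=lambda q:np.hypot(S[:,0]-q[0]-q[2]*(S[:,2]-.08),S[:,1]-q[1]-q[3]*(S[:,2]-.08))-.024
r=least_squares(f,[.534,.277,0,0],loss='soft_l1',f_scale=.001); print(r.x.round(4),np.abs(r.fun).mean())
f2=lambda q:np.hypot(S[:,0]-q[0],S[:,1]-q[1])-.024
r=least_squares(f2,[.534,.277],loss='soft_l1',f_scale=.001); print(r.x.round(4))
v,u=np.nonzero(brown); print(u.min(),u.max(),v.min(),v.max())
# silhouette: predicted jar outline
c=np.array([.534,.277]); 
o=p.astype(np.uint8).copy()
vis=o[180:260,250:340]
for zb in(.068,.064,.072):
    pts=[proj('scene',[c[0]+.024*np.cos(a),c[1]+.024*np.sin(a),zb]) for a in np.linspace(0,6.28,40)]; pts=np.array(pts); print(zb,pts.min(0).round(1),pts.max(0).round(1))
D=np.load('top3.npy');W=cloud('top',D);p=cv2.imread('pics/top3.png'); cv2.imwrite('pics/t3c.png',cv2.resize(p[120:260,230:430],(800,560),interpolation=cv2.INTER_CUBIC))
E
```

```text
974 194 [0.505 0.265 0.075] [0.54  0.301 0.132]
[0.5317 0.2753 0.021  0.0146] 0.0009054549594727355
[0.532  0.2756]
278 305 205 233
0.068 [279.4 218. ] [306.  236.1]
0.064 [279.6 219.6] [306.  237.7]
0.072 [279.3 216.4] [305.9 234.5]
```

View pics/t3c.png

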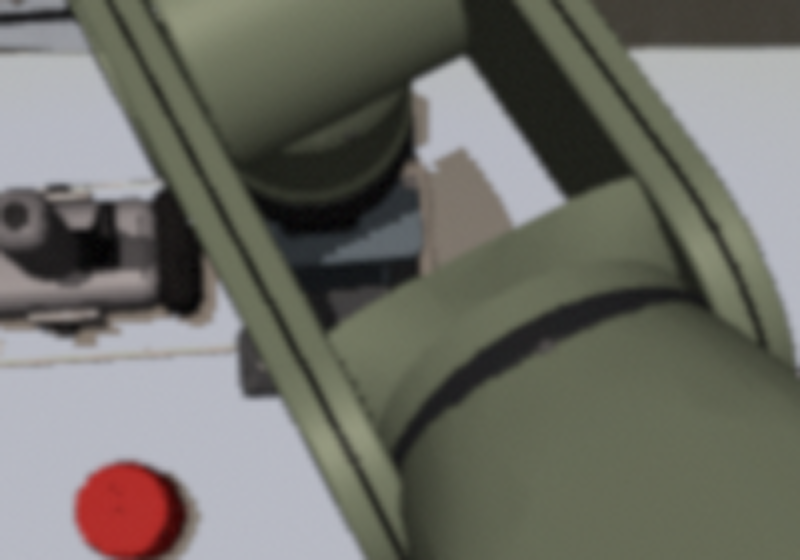

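```bash
python3 - <<'E'
from h import *
p=cv2.imread('pics/scene0.png'); D=np.load('scene0.npy'); W=cloud('scene',D)
m=np.zeros((480,640),np.uint8); m[228:268,268:320]=(p[228:268,268:320].max(-1)<75)
n,l,st,ce=cv2.connectedComponentsWithStats(m); i=1+np.argmax(st[1:,4]); print(st[i],ce[i],atz('scene',ce[i],.014))
S=W[(l==i)&(D>0)]; print(S.min(0),S.max(0),np.median(S,0))
# jar in scene0 same fit
q=p.astype(int); m=np.zeros((480,640),bool); m[275:325,328:360]=1
m&=(q[...,2]-q[...,0]>18)&(D>0)&(W[...,2]>.01)&(W[...,2]<.1)&(np.hypot(W[...,0]-.36,W[...,1]-.29)<.04)
S=W[m]; from scipy.optimize import least_squares
r=least_squares(lambda a:np.hypot(S[:,0]-a[0],S[:,1]-a[1])-.024,[.36,.29],loss='soft_l1',f_scale=.001); print(len(S),r.x.round(4))
E
```

```text
[272 234  41  30 974] [292.25564682 248.20225873] [0.53542281 0.28014268 0.014     ]
[0.4967595  0.24092867 0.01007416] [0.57576446 0.31905315 0.0181445 ] [0.5349147  0.2801711  0.01439964]
184 [0.3608 0.2884]
```

```bash
cat > plan2.py <<'E'
from h import *; import sys
Rg=Ro.from_rotvec([-1.036,1.417,-1.419]); 
T=np.array(eval(sys.argv[1])); n=int(sys.argv[2])
s=monitor.read_state(); R=Ro.from_rotvec(s['eef_rot']).as_matrix()
Rt=(Ro.from_euler('z',20.5,degrees=True)*Rg).as_matrix()
print(s['t'],s['eef_pos'].round(4),s['wrist_force'].round(1),s['grip_width'].round(4),'shift/row',(R.T@(T-s['eef_pos'])/n).round(4),'turn/row',(Ro.from_matrix(R.T@Rt).as_rotvec(degrees=True)/n).round(2))
E
python3 plan2.py '(.5372,.2887,.065)' 3
```

```text
Traceback (most recent call last):
  File "plan2.py", line 6, in <module>
    print(s['t'],s['eef_pos'].round(4),s['wrist_force'].round(1),s['grip_width'].round(4),'shift/row',(R.T@(T-s['eef_pos'])/n).round(4),'turn/row',(Ro.from_matrix(R.T@Rt).as_rotvec(degrees=True)/n).round(2))
                                                                 ^^^^^^^^^^^^^^^^^^^^^
AttributeError: 'float' object has no attribute 'round'
```

```bash
sed -i "s/s\['grip_width'\].round(4)/round(s['grip_width'],4)/" plan2.py; python3 plan2.py '(.5372,.2887,.065)' 3
```

```text
6.85 [0.5338 0.285  0.1045] [ 0.9  0.1 -0. ] 0.0464 shift/row [-0.0013  0.0131  0.0015] turn/row [0.69 0.23 0.49]
```

Request:
servo_tool --pt "-0.0015 0.013 0.0015 0.7 0.2 0.5" --pt "-0.0015 0.013 0.0015 0.7 0.2 0.5" --pt "-0.001 0.013 0.0015 0.7 0.2 0.5" --pt "0 0 0 0 0 0"

```text
t: 7.35
eef_pos: [0.5345, 0.2899, 0.0656]
eef_rot: [-1.219, 1.158, -1.154]
wrist_force: [0.0, 0.1, -1.4]
grip_width: 0.0463
```

```bash
python3 plan2.py '(.5372,.2887,.052)' 2; python3 plan.py
```

```text
7.35 [0.5345 0.2899 0.0656] [ 0.   0.1 -1.4] 0.0463 shift/row [0.0008 0.0068 0.0012] turn/row [-0.03  0.08 -0.04]
t 7.35 [0.5345 0.2899 0.0656] yaw 3.8 tilt 1.17 w 0.0463 F [ 0.   0.1 -1.4] q [0.47 0.49 1.7  0.01 0.93 0.4 ]
```

Request:
servo_tool --pt "0.001 0.006 0.002 0 0 0" --pt "0.001 0.005 0.001 0 0 0" --pt "0 0 0 0 0 0"

```text
t: 7.72
eef_pos: [0.5381, 0.2888, 0.0555]
eef_rot: [-1.217, 1.157, -1.154]
wrist_force: [-0.4, 0.9, -1.3]
grip_width: 0.0465
```

```bash
python3 - <<'E'
from h import *
n='scene'
p,d=vision.read_camera(n); cv2.imwrite(f'pics/{n}4.png',p); np.save(f'{n}4.npy',d)
a=p[150:300,220:370]; cv2.imwrite('pics/s4c.png',cv2.resize(a,(600,600),interpolation=cv2.INTER_CUBIC))
W=cloud('scene',d); q=p.astype(int)
m=np.zeros((480,640),bool); m[205:255,270:315]=1
m&=(q[...,2]-q[...,0]>18)&(d>0)&(W[...,2]>.02)&(W[...,2]<.1)&(np.hypot(W[...,0]-.534,W[...,1]-.28)<.045)
S=W[m]; from scipy.optimize import least_squares
r=least_squares(lambda a:np.hypot(S[:,0]-a[0],S[:,1]-a[1])-.024,[.534,.28],loss='soft_l1',f_scale=.001); print(len(S),r.x.round(4),S[:,2].min())
E
python3 plan2.py '(.5372,.2887,.05)' 1
```

```text
178 [0.5371 0.2798] 0.024861588449127257
7.775 [0.5382 0.2889 0.0557] [ 1.3  0.3 -0.8] 0.0465 shift/row [ 0.0002  0.0056 -0.0011] turn/row [-0.19  0.2  -0.13]
```

View pics/s4c.png

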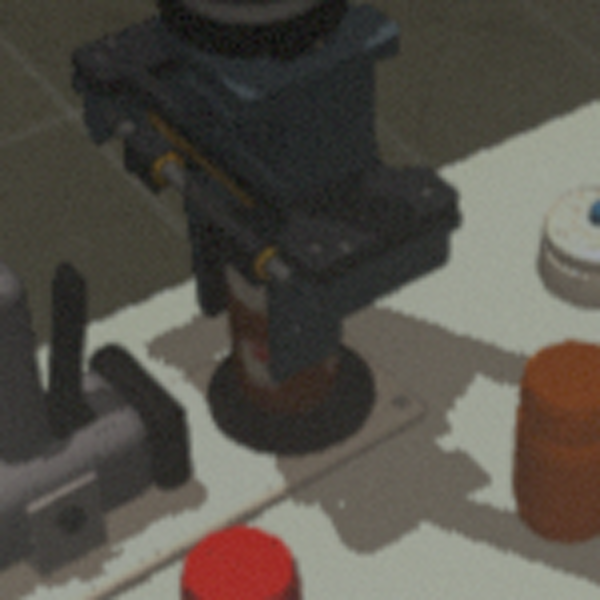

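The jar fits at (0.537, 0.280), right over the pad centre. I'll lower it gently until it touches.

Request:
servo_tool --pt "0 0.003 -0.001 0 0 0" --pt "0 0.0025 0 0 0 0"

```text
t: 8.02
eef_pos: [0.5376, 0.2891, 0.0504]
eef_rot: [-1.216, 1.156, -1.154]
wrist_force: [-0.3, 0.3, -1.4]
grip_width: 0.0464
```

Request:
servo_tool --pt "0 0.0015 0 0 0 0"

```text
t: 8.15
eef_pos: [0.5376, 0.2892, 0.0491]
eef_rot: [-1.216, 1.157, -1.154]
wrist_force: [-1.9, -0.7, 8.2]
grip_width: 0.0462
```

```bash
python3 plan2.py '(.5372,.2887,.05)' 1
```

```text
8.15 [0.5376 0.2892 0.0491] [-1.9 -0.7  8.2] 0.0462 shift/row [ 0.0004 -0.001  -0.0004] turn/row [-0.24  0.19 -0.16]
```

Request:
servo_tool --pt "0 -0.0005 0 0 0 0" --pt "0 0 0 0 0 0" --pt "0 0 0 0 0 0" --pt "0 0 0 0 0 0" --fingers 0.8

```text
t: 8.65
eef_pos: [0.538, 0.2894, 0.0499]
eef_rot: [-1.215, 1.156, -1.154]
wrist_force: [0.1, -0.2, 0.5]
grip_width: 0.0729
```

```bash
python3 plan.py '[(.537,.288,.16,3.6)]' .028
```

```text
t 8.65 [0.538  0.2894 0.0499] yaw 3.8 tilt 1.4 w 0.0729 F [ 0.1 -0.2  0.5] q [0.47 0.51 1.72 0.01 0.9  0.4 ]
[[-0.0002, -0.0275, 0.0002, -0.2, 0.1, -0.2], [-0.0, -0.0275, 0.0001, -0.2, 0.1, -0.2], [0.0001, -0.0275, -0.0, -0.2, 0.1, -0.2], [0.0002, -0.0275, -0.0001, -0.2, 0.1, -0.2]]
```

Request:
servo_tool --pt "0 -0.02 0 0 0 0" --pt "0 -0.0275 0 0 0 0" --pt "0 -0.0275 0 -0.2 0 -0.2" --pt "0 -0.03 0 -0.2 0 -0.2" --pt "0 -0.04 0 -0.2 0 -0.2" --pt "0 -0.04 0 -0.2 0 -0.2"

```text
t: 9.4
eef_pos: [0.5338, 0.2856, 0.2359]
eef_rot: [-1.245, 1.163, -1.158]
wrist_force: [0.9, 0.5, 0.3]
grip_width: 0.0727
```

```bash
python3 - <<'E'
from h import *
p,d=vision.read_camera('scene'); cv2.imwrite('pics/scene5.png',p); np.save('scene5.npy',d)
a=p[150:350,200:400]; cv2.imwrite('pics/s5c.png',cv2.resize(a,(600,600),interpolation=cv2.INTER_CUBIC))
E
python3 plan.py '[(.529,.4118,.23,93.6)]' .03 9
```

```text
t 9.45 [0.5363 0.287  0.2421] yaw 3.8 tilt 0.3 w 0.0728 F [1.9 1.1 2.9] q [0.47 0.35 1.44 0.   1.34 0.4 ]
[[-0.0125, 0.0013, 0.0001, -0.0, -9.0, 0.0], [-0.0123, 0.0013, 0.0021, -0.0, -9.0, 0.0], [-0.0119, 0.0013, 0.004, -0.0, -9.0, 0.0], [-0.0111, 0.0013, 0.0058, -0.0, -9.0, 0.0], [-0.0101, 0.0012, 0.0074, -0.0, -9.0, 0.0], [-0.0088, 0.0012, 0.0089, -0.0, -9.0, 0.0], [-0.0073, 0.0012, 0.0102, -0.0, -9.0, 0.0], [-0.0056, 0.0012, 0.0112, -0.0, -9.0, 0.0]]
[[-0.0038, 0.0012, 0.0119, -0.0, -9.0, 0.0], [-0.0019, 0.0012, 0.0124, -0.0, -9.0, 0.0]]
```

View pics/s5c.png

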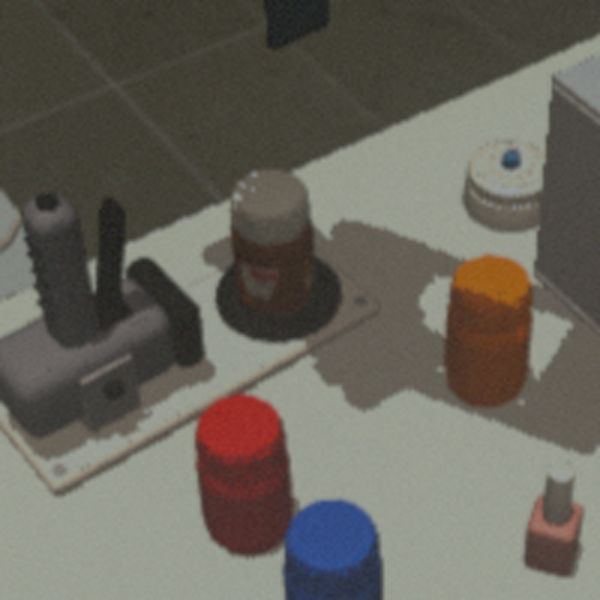

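The jar stands upright and released in the middle of the pad, at (291,231), and nothing else has moved. Next is the trigger.

Request:
servo_tool --pt "-0.0125 0.001 0 0 -9 0" --pt "-0.0125 0.001 0.002 0 -9 0" --pt "-0.012 0.001 0.004 0 -9 0" --pt "-0.011 0.001 0.006 0 -9 0" --pt "-0.01 0.001 0.0075 0 -9 0" --pt "-0.009 0.001 0.009 0 -9 0" --pt "-0.0075 0.001 0.01 0 -9 0" --pt "-0.0055 0.001 0.011 0 -9 0" --fingers 1

```text
t: 10.45
eef_pos: [0.529, 0.3894, 0.2355]
eef_rot: [-1.558, 0.157, -0.168]
wrist_force: [0.1, 0.1, 0.7]
grip_width: 0.0913
```

```bash
python3 plan.py '[(.529,.4118,.22,93.6)]' .03 9
```

```text
t 10.45 [0.529  0.3894 0.2355] yaw 78.1 tilt 0.54 w 0.0913 F [0.1 0.1 0.7] q [ 0.62  0.44  1.33  0.    1.37 -0.75]
[[-0.0023, 0.0078, 0.0109, -0.2, -7.7, 0.2], [-0.0008, 0.0078, 0.0111, -0.2, -7.7, 0.2]]
```

Request:
servo_tool --pt "-0.0025 0.008 0.011 -0.2 -7.7 0.2" --pt "-0.001 0.008 0.011 -0.2 -7.7 0.2" --pt "0 0 0 0 0 0"

```text
t: 10.82
eef_pos: [0.5282, 0.4131, 0.2182]
eef_rot: [-1.572, -0.055, 0.056]
wrist_force: [-0.2, 0.1, -0.3]
grip_width: 0.0912
```

```bash
python3 - <<'E'
from h import *
p,d=vision.read_camera('scene'); cv2.imwrite('pics/scene6.png',p)
a=p[80:330,150:350]; cv2.imwrite('pics/s6c.png',cv2.resize(a,(480,600),interpolation=cv2.INTER_CUBIC))
E
python3 plan.py '[(.529,.4118,.118,93.6)]' .03 9
```

```text
t 10.875 [0.5284 0.4127 0.2187] yaw 94.0 tilt 0.07 w 0.0913 F [-0.  -0.7  0.4] q [ 0.65  0.47  1.31 -0.    1.36 -0.99]
[[0.0001, 0.0252, -0.0002, 0.0, 0.1, 0.0], [0.0001, 0.0252, -0.0002, 0.0, 0.1, 0.0], [0.0001, 0.0252, -0.0002, 0.0, 0.1, 0.0], [0.0001, 0.0252, -0.0002, 0.0, 0.1, 0.0]]
```

View pics/s6c.png

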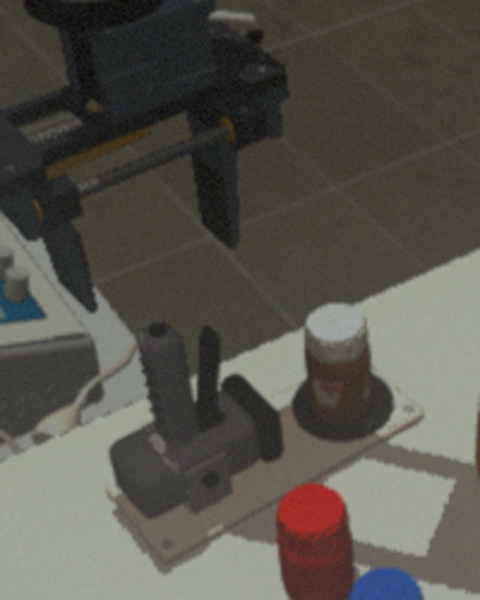

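The open jaws straddle the handle (218,225) and trigger (236,225) from above, and the jar stands on the pad at (290,228). Lowering now.

Request:
servo_tool --pt "0 0.025 0 0 0 0" --pt "0 0.025 0 0 0 0" --pt "0 0.025 0 0 0 0" --pt "0 0.022 0 0 0 0" --pt "0 0 0 0 0 0" --pt "0 0 0 0 0 0"

```text
t: 11.62
eef_pos: [0.5309, 0.4106, 0.1239]
eef_rot: [-1.568, -0.049, 0.039]
wrist_force: [0.2, -0.7, 0.4]
grip_width: 0.0912
```

```bash
python3 - <<'E'
from h import *
p,d=vision.read_camera('scene'); cv2.imwrite('pics/scene7.png',p)
a=p[120:320,150:350]; cv2.imwrite('pics/s7c.png',cv2.resize(a,(600,600),interpolation=cv2.INTER_CUBIC))
E
python3 plan.py '[(.529,.4118,.118,93.6)]' .03 9
```

```text
t 11.675 [0.5309 0.4106 0.1239] yaw 93.2 tilt 0.4 w 0.0911 F [-0.6  0.3  0.4] q [ 0.64  0.53  1.46 -0.    1.15 -0.98]
[[-0.0018, 0.0059, 0.0013, -0.1, -0.4, 0.4]]
```

View pics/s7c.png

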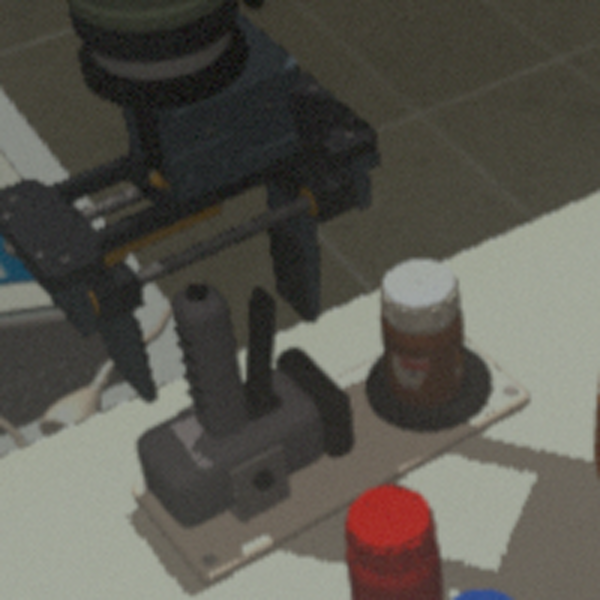

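```bash
python3 - <<'E'
from h import *
s=monitor.read_state(); p=s['eef_pos']; R=Ro.from_rotvec(s['eef_rot']).as_matrix()
print(proj('scene',p),proj('scene',p+.052*R[:,2]),proj('scene',p-.052*R[:,2]))
x=np.array([-.062,.998,0]);o=np.array([.533,.350,0]);
for nm,q in dict(htop=o+.0685*x+[0,0,.165],tip=o+.036*x+[0,0,.145],sq=o+.0617*x+[0,0,.135]).items(): print(nm,q.round(4),proj('scene',q))
print(vision.landmark_of('scene','squeeze_centre'),vision.landmark_of('scene','trigger_tip'))
E
```

```text
[222.38444196 234.73601508] [193.5632458  248.74450568] [249.69036898 221.46401832]
htop [0.5288 0.4184 0.165 ] [214.71486741 218.41993863]
tip [0.5308 0.3859 0.145 ] [234.31491103 219.27883084]
sq [0.5292 0.4116 0.135 ] [221.30455353 230.58334548]
[{'centre': [223.4, 228.7], 'p': 0.75}] [{'centre': [237.1, 217.2], 'p': 0.59}]
```

Request:
servo_tool --pt "-0.002 0.0055 0.001 0 -0.4 0.4" --pt "0 0 0 0 0 0"

```text
t: 12.02
eef_pos: [0.529, 0.4121, 0.1192]
eef_rot: [-1.567, -0.051, 0.049]
wrist_force: [0.4, -0.3, 0.1]
grip_width: 0.091
```

Request:
servo_tool --pt "0 0 0 0 0 0" --pt "0 0 0 0 0 0" --pt "0 0 0 0 0 0" --fingers 0.5 --force 20

```text
t: 12.4
eef_pos: [0.5292, 0.4112, 0.1196]
eef_rot: [-1.569, -0.052, 0.05]
wrist_force: [-0.3, -3.9, 2.2]
grip_width: 0.064
```

```bash
python3 plan.py '[(.529,.4118,.117,93.6)]' .03 9
```

```text
t 12.4 [0.5292 0.4112 0.1196] yaw 93.7 tilt 0.09 w 0.064 F [-0.3 -3.9  2.2] q [ 0.64  0.53  1.46 -0.    1.14 -0.99]
[[-0.0001, 0.0026, 0.0006, -0.0, 0.1, 0.1]]
```

Request:
servo_tool --pt "0 0 0.0005 0 0 0" --pt "0 0 0.0005 0 0 0" --pt "0 0 0 0 0 0" --pt "0 0 0 0 0 0" --fingers 0.3 --force 20

```text
t: 12.9
eef_pos: [0.5293, 0.4113, 0.1204]
eef_rot: [-1.571, -0.052, 0.049]
wrist_force: [1.5, -2.2, 2.1]
grip_width: 0.0399
```

```bash
python3 - <<'E'
from h import *
p,d=vision.read_camera('scene'); cv2.imwrite('pics/scene8.png',p)
a=p[150:300,170:320]; cv2.imwrite('pics/s8c.png',cv2.resize(a,(600,600),interpolation=cv2.INTER_CUBIC))
E
python3 plan.py
```

```text
t 12.95 [0.5293 0.4113 0.1204] yaw 93.7 tilt 0.1 w 0.04 F [0.4 0.3 1.3] q [ 0.64  0.53  1.46 -0.    1.15 -0.99]
```

View pics/s8c.png

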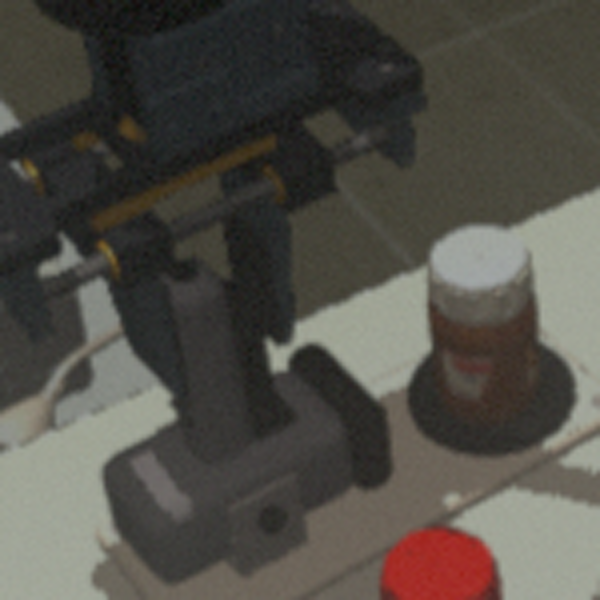

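The reading is 40.0 mm, so the trigger is up against the handle. I'll raise the grip a little to be sure it's home and hold.

Request:
servo_tool --pt "0 0 0 0 0 0" --pt "0 0 0 0 0 0" --pt "0 0 0 0 0 0" --pt "0 0 0 0 0 0" --pt "0 0 0 0 0 0" --pt "0 0 0 0 0 0" --pt "0 0 0 0 0 0" --force 30

```text
t: 13.82
eef_pos: [0.5293, 0.4114, 0.1204]
eef_rot: [-1.571, -0.052, 0.049]
wrist_force: [-0.2, 0.5, 1.5]
grip_width: 0.04
```

```bash
python3 plan.py
```

```text
t 13.825 [0.5293 0.4114 0.1204] yaw 93.7 tilt 0.11 w 0.04 F [-0.2  0.5  1.5] q [ 0.64  0.53  1.46 -0.    1.15 -0.99]
```

The width doesn't change at 30 N, so it's at the hard stop and has been held for about 1 s. Releasing.

Request:
servo_tool --pt "0 0 0 0 0 0" --pt "0 0 0 0 0 0" --pt "0 0 0 0 0 0" --pt "0 0 0 0 0 0" --pt "0 0 0 0 0 0" --pt "0 0 0 0 0 0" --fingers 1

```text
t: 14.58
eef_pos: [0.5292, 0.4114, 0.1195]
eef_rot: [-1.571, -0.051, 0.05]
wrist_force: [-0.3, 0.3, -0.3]
grip_width: 0.0911
```

```bash
python3 plan.py
```

```text
t 14.575 [0.5292 0.4114 0.1195] yaw 93.7 tilt 0.05 w 0.0911 F [-0.3  0.3 -0.3] q [ 0.64  0.53  1.46 -0.    1.15 -0.99]
```

Request:
servo_tool --pt "0 -0.025 0 0 0 0" --pt "0 -0.03 0 0 0 0" --pt "0 -0.035 0 0 0 0" --pt "0 -0.04 0 0 0 0" --pt "0 -0.04 0 0 0 0" --pt "0 -0.03 0 0 0 0" --pt "0 0 0 0 0 0"

```text
t: 15.45
eef_pos: [0.5283, 0.4132, 0.3261]
eef_rot: [-1.567, -0.053, 0.05]
wrist_force: [0.7, 0.2, 0.4]
grip_width: 0.0911
```

```bash
python3 - <<'E'
from h import *
p,d=vision.read_camera('scene'); cv2.imwrite('pics/scene9.png',p)
a=p[170:370,200:400]; b=cv2.imread('pics/scene0.png')[170:370,200:400]
cv2.imwrite('pics/s9c.png',cv2.resize(np.hstack([b,a]),(800,400),interpolation=cv2.INTER_CUBIC))
W=cloud('scene',d); q=p.astype(int)
m=np.zeros((480,640),bool); m[205:255,270:315]=1
m&=(q[...,2]-q[...,0]>18)&(d>0)&(W[...,2]>.02)&(W[...,2]<.1)&(np.hypot(W[...,0]-.537,W[...,1]-.28)<.045)
S=W[m]; from scipy.optimize import least_squares
r=least_squares(lambda a:np.hypot(S[:,0]-a[0],S[:,1]-a[1])-.024,[.534,.28],loss='soft_l1',f_scale=.001); print(len(S),r.x.round(4))
T=W[195:255,265:320].reshape(-1,3); T=T[(np.hypot(T[:,0]-.537,T[:,1]-.28)<.035)]; print('top z',np.percentile(T[:,2],[90,97]))
for k in('trigger_tip','timer','polish'): print(k,[(x['centre'],round(x['p'],2)) for x in vision.landmark_of('scene',k)[:1]])
E
python3 plan.py
```

```text
281 [0.5366 0.2801]
top z [0.09894347 0.10007274]
trigger_tip [([236.9, 218.8], 0.62)]
timer [([371.3, 217.1], 0.89)]
polish [([384.1, 332.3], 0.58)]
t 15.65 [0.5271 0.412  0.3211] yaw 93.7 tilt 0.4 w 0.0908 F [-0.3  0.1  0. ] q [ 0.65  0.44  1.11  0.    1.59 -0.99]
```

View pics/s9c.png

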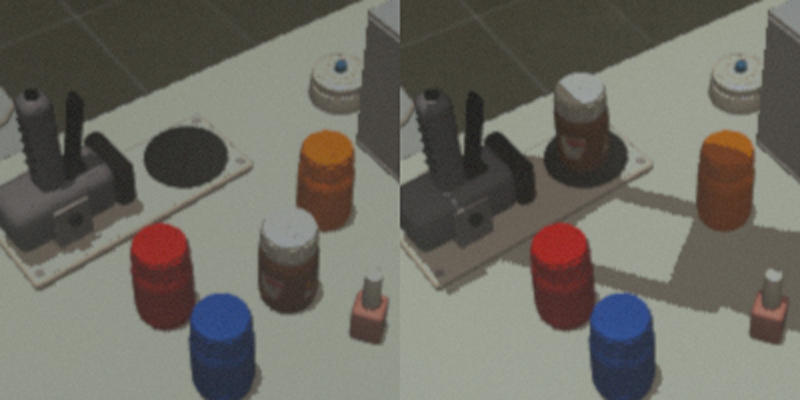

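The before/after crops show the trigger back at rest with its tip at (237,218), the jar upright on the pad at (291,231), and every other item where it was. Handing in.

```bash
python3 -c "
from h import *
print(workorder.finish_job())"
```

```text
the job is handed in; nothing more can be done
None
```

I set the brown, white-capped jar upright on the scanner pad and let go. Only then did I squeeze the trigger against its handle and release it. The job was handed in at about 15.7 s.

- **Jar:** the last depth fit puts it at (0.5366, 0.2801) m against a pad centre of about (0.536, 0.280) m. Its top measured about 99 mm, close to the expected 98 mm.
- **Trigger:** the jaws read 40.0 mm (40.5 mm expected with the trigger home) and did not change when I raised the grip from 20 to 30 N. I held it there for about a second. The last picture shows it back at its rest position.
- **Other things:** the polish, timer and look-alike jars show no movement between the first and last pictures. The gripper finished well above everything, touching nothing.
- **Disagreements:** the jaws read 46.4 mm on the 48 mm jar, about 1.5 mm low. If that offset also applied at the trigger, it would have been about 1 mm short of home, but the unchanged reading at higher grip argues against this. The two cameras differed by a few millimetres on some points, so I used the depth fits.

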